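# Hang the slotted hook plate on the utensil stand

### The arm

A 6-joint arm with a two-finger parallel gripper is mounted at the origin on the work surface. World frame = base frame: x ahead of the robot, y to its left, z up, the work surface at z = 0. Lengths are in m, angles in rad, forces in N, time in s.
With the tool pointing down it reaches from about 0.35 to 0.725 m from the base axis. Payload 4.3 kg.
Tool frame: the origin (TCP) lies on the centre line of the jaws, within the pads' length; the fingertips stand 11 mm ahead of it and the grasp point (between the pads) lies 8 mm behind it (ctrl.nose_length is the z of the fingertips in the tool frame, in m); z points along the fingers, y is the direction in which the jaws open and shut (so a half turn about z gives the same grasp; the last joint's range is limited). The gripper opens to 85 mm and grips with 20 to 120 N. Pads are 22 mm wide; open, the fingers measure 114 mm over their backs; the gripper's body (76 mm by 85 mm) begins 54 mm behind the grasp point. The pads swing forward as they close: fully open they stand 13 mm farther back than shut.
Start: joints at [-0.11, 0.377, 0.081, 1.274, 0, 1.46], TCP at [0.575, 0, 0.242] pointing down, gripper open.
Joint ranges: [-2.72, 2.72], [-0.84, 1.66], [-1.02, 1.22], [-1.77, 2.12], [-1.37, 1.28], [-3.14, 3.14]. Speed limits (rad/s): [2.57, 2.57, 3.14, 3.14, 3.14, 3.14].

### API

Orientations are given as a 3x3 rotation matrix whose columns are the frame's x, y, z axes.
In Python, from bench import ctrl, snapshot gives the robot as it stands. Calls block until the motion is done:
- ctrl.reach(position, orientation): joint-space move of the TCP to a pose.
- ctrl.servo_line(position, rotation=None, vel=0.15, max_force=None): straight line of the TCP; rotation=None keeps the orientation; vel is the mean speed in m/s. With max_force (N) it stops when the force on the tool has changed by that much, and returns True; else False.
- ctrl.move_j(angles): joint-space move.
- ctrl.ungrasp() and ctrl.grasp(): open the fingers fully, or close them until they stop; the grip force is fixed at half the most.
- ctrl.dwell(seconds).
- ctrl.solve_ik(position, orientation): joint angles nearest the present ones, or None.
- ctrl.sense(): the state.
- snapshot(name): name is "scene" or "side" or "wrist"; returns a dict with "color" (384x512x3 uint8, red, green, blue), "intrinsics" (3x3 intrinsics, pixels), "pose" (4x4, takes a point from camera to world coordinates). Camera axes: x right, y down, z forward; pixel columns grow to the right and rows downward; lengths in m; the calibration is good to about 2 mm. A picture is of the moment at which its call begins. There is no depth.
A pose or a line that the arm cannot do raises ctrl.MotionError and nothing moves.
- ctrl.finish_job(): hands the job in, once; it reports no verdict.
The state is a dict: "time_s": time; "joint_pos": joint angles; "dq": joint speeds; "tau": joint torques, N m; "eef_pos": TCP position; "eef_rot": TCP orientation; "contact_force": force on the tool from outside, world axes, zero at the start; "ft_torque": the same for the moment, N m; "opening": finger opening in m.
Only numpy, scipy, OpenCV 4.12 (cv2) and the standard library are available. Lean on these libraries where they do the work, as an engineer would, in place of code of your own. Each camera call takes 0.05 s, during which the arm holds its last target.

### The job

Lift the blue hook plate out of the white drying rack and hang it on the brass-headed pin of the utensil stand, brass hooks facing out to the same side as the pin's head: bring it in from the side behind the head so that the pin runs along the plate's side slot to its end, then let the plate down until it hangs fully home on the pin, and let go. Slide and seat it gently by feel, keeping it upright and never forcing it against the stand, and leave the other things where they are.

Things in the scene. Friction and masses are not known exactly. Their poses are not given: they have to be found in the camera images.
- plate: Blue steel hook plate (about 0.28 kg, varies) upright in the rack's first slot: 4 mm thick (x), 87 wide (y -42 to +45), 108 tall; wooden grip block on top. Origin: middle of the lower edge; z up; two brass hooks stick out 27 mm to -x. An L slot is cut through: a level throat open at the +y edge, then an upward pocket at its end. The plate moves to its own +y to take in the pin, then down.
- plate_throat (a point): Middle of the throat's open mouth at the plate's +y edge (y = +45 mm), 68 mm above the plate's lower edge. The throat is 16 mm tall (60 to 76 mm above the lower edge) and runs towards -y to its closed end wall at y = -6 mm. There the pocket, 12 mm wide (y -6 to +6), goes up to 92 mm above the lower edge.
- plate_seat (a point): Where the pin's axis lies in the plate when fully home at the top of the pocket: 88 mm above the lower edge, y = 0, mid-thickness; 20 mm above the throat's mid-height. Axes as the plate. When the pin touches the end wall its axis is at y = -2 mm; the pocket leaves 2 mm each side.
- plate_grip (a point): Middle of the wooden grip block: 12 mm thick (plate's x), 40 mm wide (y), from 107 to 151 mm above the plate's lower edge; this point is at 131 mm. Pinch it from above across the 12 mm.
- plate_hooks (a point): Point between the two brass hooks, 20 mm in front (-x) of the plate, 38 mm above its lower edge.
- rack: White plastic drying rack fixed to the table, 150 mm (x) by 140 (y). Origin on the table under the first slot. Two slots along y, slot floor 12 mm and slot walls 38 mm above the table: the first (x = 0, 6 mm wide) holds the plate, which lifts straight up out of it by 26 mm; the second (x = +50 mm) holds a cork coaster 90 mm square, top 102 mm above the table.
- stand: Dark steel utensil stand fixed to the table; base 100 mm (x) by 300 (y), 10 thick; origin: centre of its underside; front is -x, turned away from the robot. Two uprights 145 mm tall at y = -140 and +140 carry a flat bar 300 mm long (y), 115 to 145 mm above the table, front face at x = +26 mm. A strainer hangs in front of the bar at y = +112 mm; the -y half of the bar is free.
- pin_place (a point): Middle of the pin's window, 130 mm above the table, 7 mm before the bar; axes as the stand. The pin (level, along x, shank 8 mm dia, 14 mm free between bar and its 20 mm brass head, 5 thick) is clamped at this height but up to 18 mm to either side along y; its place is not measured: feel for it. It does not give way; over 25 N on it, or plate tilted over 5 deg, is forcing.
There are look-alikes about, which are no part of the job. Of the things that look like the plate, the largest one is meant.

How it is judged:
On the way, in this order (a step that is already met when the one before it is completed fails the run):
1. the plate is lifted clear of the rack (z of plate in the frame of rack above 0.045 m), for 0.1 s.
2. the plate's throat is slid over the pin, between bar and head: its seat point above the pin's height by 13 to 27 mm and within 24 mm of the window's middle along the bar (y of plate_seat in the frame of pin_place between -0.024 and 0.024 m and z of plate_seat in the frame of pin_place between 0.013 and 0.027 m and x of plate_seat in the frame of pin_place between -0.008 and 0.008 m), for 0.1 s.
At the end, for the whole second after the job is handed in: The plate hangs released and at rest on the pin: seat point 5 mm below to 4 mm above pin height, within 22 mm of pin_place along the bar and 8 mm in depth, hooks to the front, upright within 0.09 rad, square to the stand within 0.25 rad, its weight borne by the stand (y of plate_seat in the frame of pin_place between -0.022 and 0.022 m and z of plate_seat in the frame of pin_place between -0.005 and 0.004 m and x of plate_seat in the frame of pin_place between -0.008 and 0.008 m and x of plate_hooks in the frame of stand below 0.015 m and angle between plate's own z axis and vertical below 0.09 rad and angle between the x axis of plate and the x axis of stand, either way round below 0.25 rad and contact force between plate and stand above 1 N and contact force between plate and the fingers below 0.1 N and linear speed of plate below 0.02 m/s and angular speed of plate below 0.3 rad/s); the robot touches nothing.
It fails at once if plate forced against the stand with more than 25 N (contact force between plate and stand above 25 N).
It fails at once if plate pushed askew on the stand: tilted more than 0.09 rad while touching it (contact force between plate and stand above 0.5 N and angle between plate's own z axis and vertical above 0.09 rad).
It fails at once if arm or gripper pushes on the stand with more than 10 N (contact force between any of the arm, the fingers and stand above 10 N).
It fails at once if another thing (coaster, mug, candle, tin, coffee pod, spoon, carton) is moved more than 30 mm (distance of any of coaster, mug, candle, tin, pod, spoon, carton from where it was at the start of the episode above 0.03 m).
It also fails if it takes over 53 s, if anything falls off the work surface, if the arm or the gripper's body presses on something with over 40 N, if the wrist force passes 120 N, or if a joint passes its speed limit or range.

## Working session

There is one attempt and no reset: what is moved stays moved. The work goes in short steps, each a Python script; the robot and the scene stay as the last script left them, time stands still between calls to the robot, and variables do not carry over. Pictures are saved under pics/ and viewed, and the job is handed in when it is done.

```bash
ls; mkdir -p pics
cat > h.py <<'E'
import numpy as np, cv2
from bench import ctrl, snapshot
def snap(n,f):
    s=snapshot(n); cv2.imwrite('pics/'+f+'.png',cv2.cvtColor(s['color'],cv2.COLOR_RGB2BGR)); np.savez('pics/'+f+'.npz',**s); return s
E
python3 - <<'E'
from h import *
for n in ('scene','side','wrist'):
    s=snap(n,n+'0'); print(n,s['intrinsics'].tolist(),s['pose'].round(4).tolist())
print(ctrl.sense())
E
```

```text
pics
scene [[359.72956577823953, 0.0, 252.83889326668015], [0.0, 359.72956577823953, 187.13011254229295], [0.0, 0.0, 1.0]] [[-0.5175, 0.6057, -0.6044, 0.9465], [0.8557, 0.3603, -0.3715, 0.2311], [-0.0073, -0.7094, -0.7048, 0.576], [0.0, 0.0, 0.0, 1.0]]
side [[434.35225548488245, 0.0, 257.19363576077535], [0.0, 434.35225548488245, 191.40452816606748], [0.0, 0.0, 1.0]] [[-0.7694, -0.3352, 0.5437, 0.1041], [-0.6383, 0.4343, -0.6356, 0.5225], [-0.0231, -0.8361, -0.5481, 0.5761], [0.0, 0.0, 0.0, 1.0]]
wrist [[333.6070355651801, 0.0, 252.4480599201736], [0.0, 333.6070355651801, 195.75792993708316], [0.0, 0.0, 1.0]] [[1.0, 0.0006, -0.0012, 0.5751], [0.0002, -0.9647, -0.2632, 0.067], [-0.0013, 0.2632, -0.9647, 0.3719], [0.0, 0.0, 0.0, 1.0]]
{'time_s': 0.15, 'joint_pos': array([-1.10298565e-01,  3.77906855e-01,  7.99653098e-02,  1.27442158e+00,
        4.01219711e-06,  1.46046343e+00]), 'dq': array([-0.001686  , -0.00338851,  0.00357853,  0.00039808, -0.00135119,
       -0.0003601 ]), 'tau': array([ 1.00972400e-03, -4.64035428e+01,  2.70170492e+01,  1.39211598e-02,
       -6.30224304e-05,  7.89257683e-06]), 'eef_pos': array([5.74521429e-01, 6.10950376e-05, 2.41581490e-01]), 'eef_rot': array([[-3.41921579e-05,  9.99998788e-01, -1.55683305e-03],
       [ 9.99999984e-01,  3.44669069e-05,  1.76452939e-04],
       [ 1.76506384e-04, -1.55682699e-03, -9.99998773e-01]]), 'contact_force': array([-1.03781159,  0.12880314, -1.15287031]), 'ft_torque': array([-0.05575152, -0.02842834,  0.01438606]), 'opening': 0.08541448642252682}
```

View pics/scene0.png

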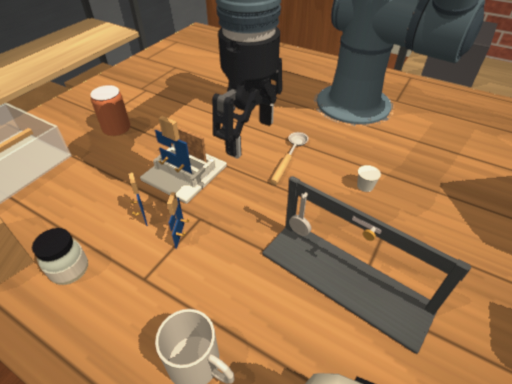

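View pics/side0.png

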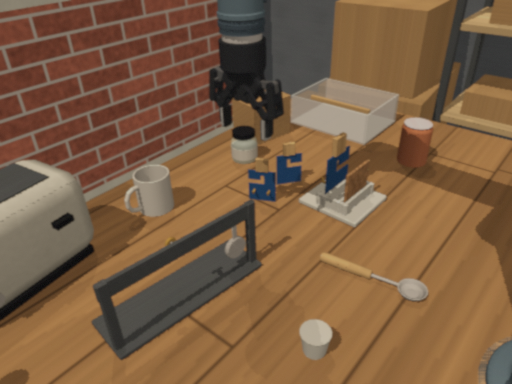

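View pics/wrist0.png

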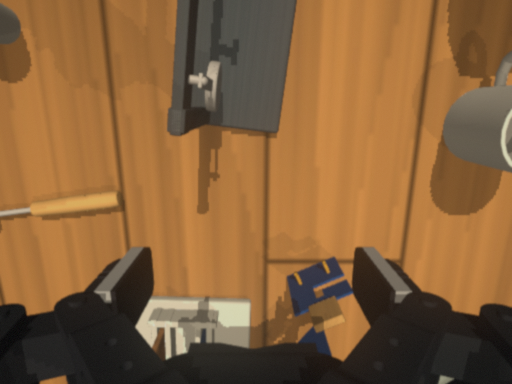

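Run:
```python
import cv2
a=cv2.imread('pics/scene0.png')
cv2.imwrite('pics/c1.png',cv2.resize(a[100:260,110:250],None,fx=4.5,fy=3.75*1.2,interpolation=2)[:720][:600] if 0 else cv2.resize(a[105:225,120:260],None,fx=5,fy=5,interpolation=2))
cv2.imwrite('pics/c2.png',cv2.resize(a[165:345,255:475],None,fx=3.3,fy=3.3,interpolation=2))
b=cv2.imread('pics/side0.png')
cv2.imwrite('pics/c3.png',cv2.resize(b[120:230,290:400],None,fx=5,fy=5,interpolation=2))
cv2.imwrite('pics/c4.png',cv2.resize(b[190:355,90:270],None,fx=3.6,fy=3.6,interpolation=2))
```

```text
(no output)
```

View pics/c1.png

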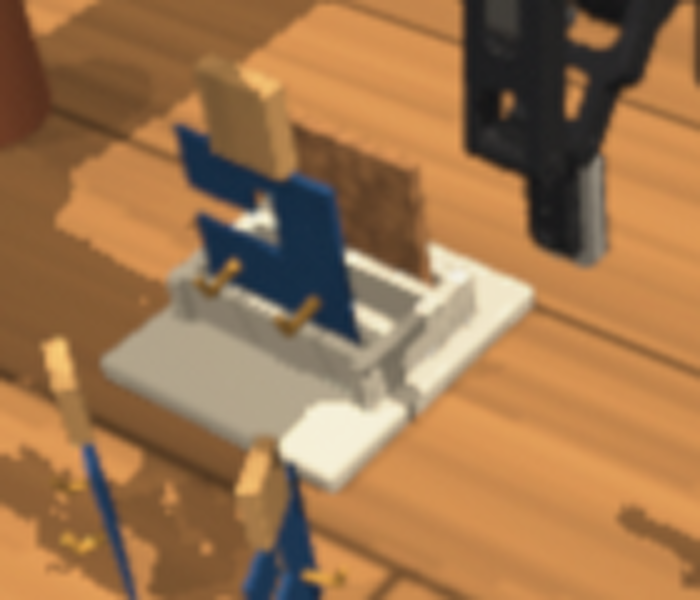

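View pics/c2.png

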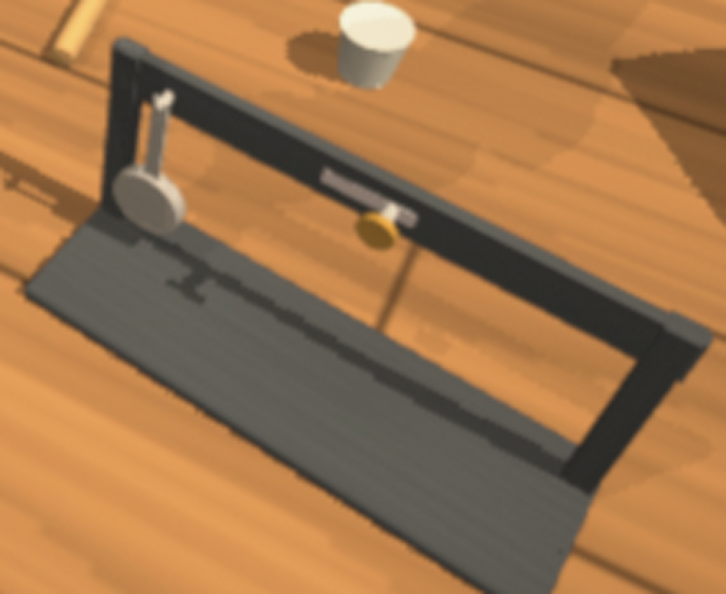

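View pics/c3.png

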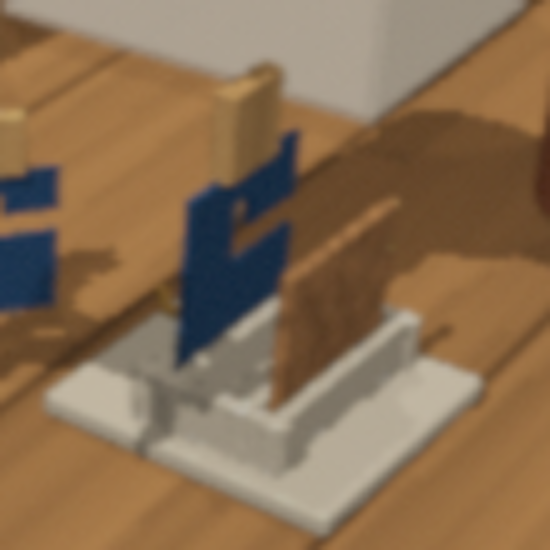

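View pics/c4.png

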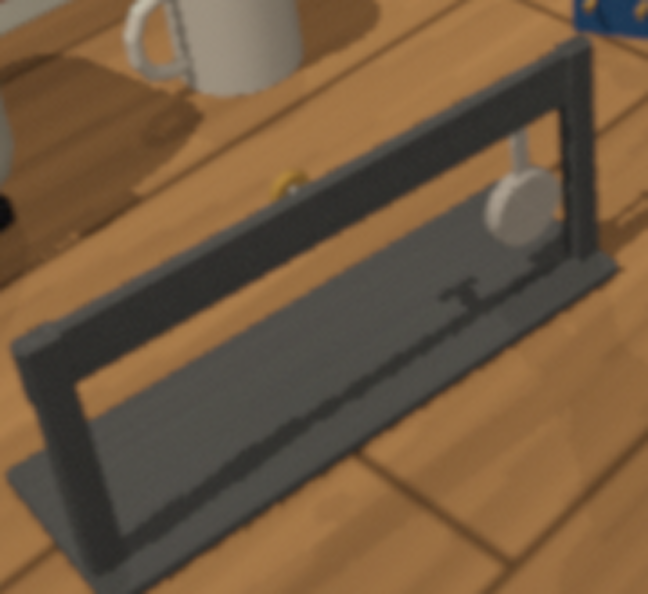

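Run:
```python
import cv2
a=cv2.imread('pics/scene0.png')
cv2.imwrite('pics/d1.png',cv2.resize(a[110:180,145:205],None,fx=8,fy=8,interpolation=2))
cv2.imwrite('pics/d2.png',cv2.resize(a[250:350,390:475],None,fx=6,fy=6,interpolation=2))
b=cv2.imread('pics/side0.png')
cv2.imwrite('pics/d3.png',cv2.resize(b[128:200,315:360],None,fx=8,fy=8,interpolation=2))
c=cv2.imread('pics/wrist0.png')
cv2.imwrite('pics/d4.png',cv2.resize(c[0:150,150:310],None,fx=4,fy=4,interpolation=2))
```

```text
(no output)
```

View pics/d1.png

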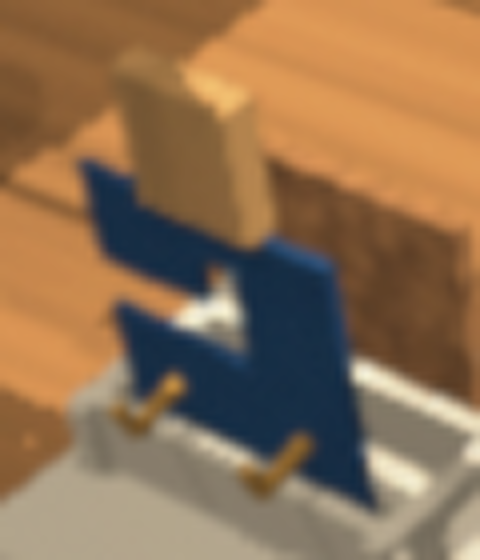

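View pics/d2.png

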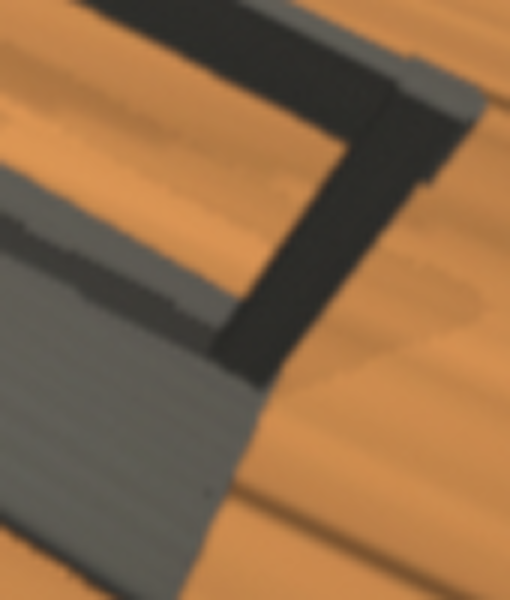

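View pics/d3.png

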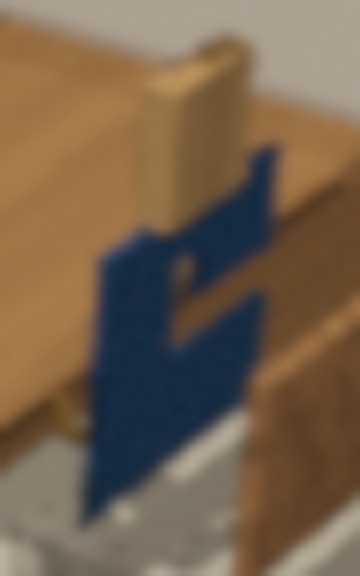

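View pics/d4.png

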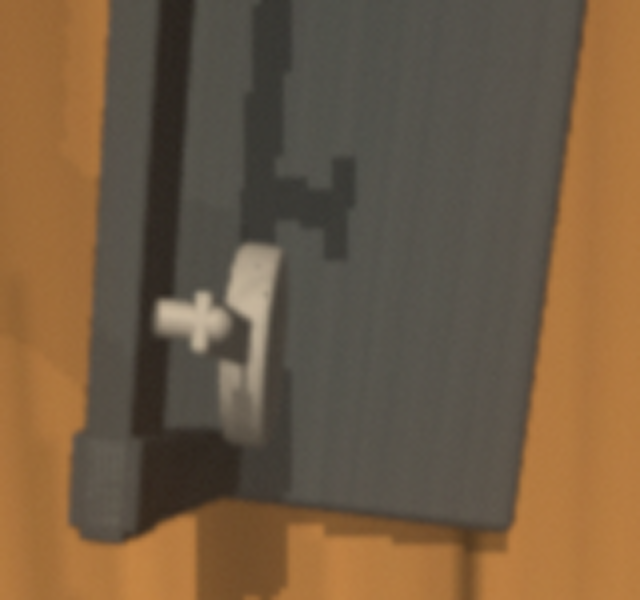

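Run:
```python
import cv2,numpy as np
a=cv2.imread('pics/scene0.png');b=cv2.imread('pics/side0.png')
def c(i,x,y,s=40): return cv2.resize(i[y-s//2:y+s//2,x-s//2:x+s//2],(320,320),interpolation=2)
cv2.imwrite('pics/e1.png',np.vstack([np.hstack([c(a,420,340),c(a,263,252)]),np.hstack([c(b,118,345),c(b,261,264)])]))
cv2.imwrite('pics/e2.png',np.vstack([np.hstack([c(a,370,232),c(a,290,185)]),np.hstack([c(b,95,322),c(b,171,242)])]))
```

```text
(no output)
```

View pics/e1.png

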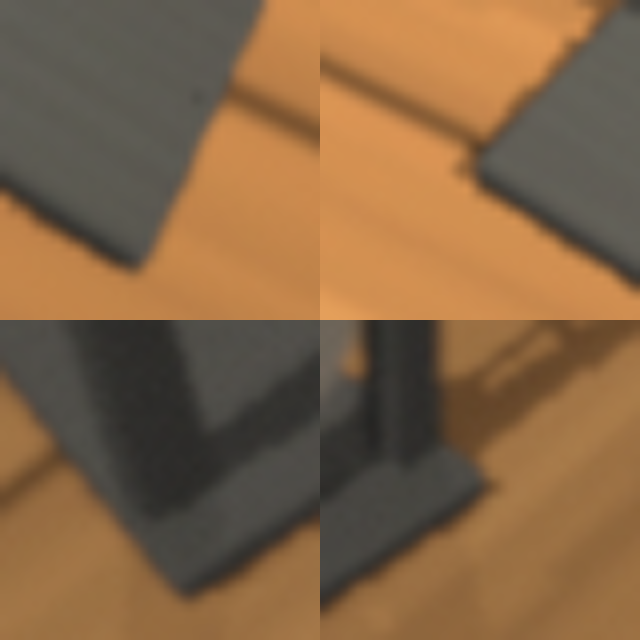

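View pics/e2.png

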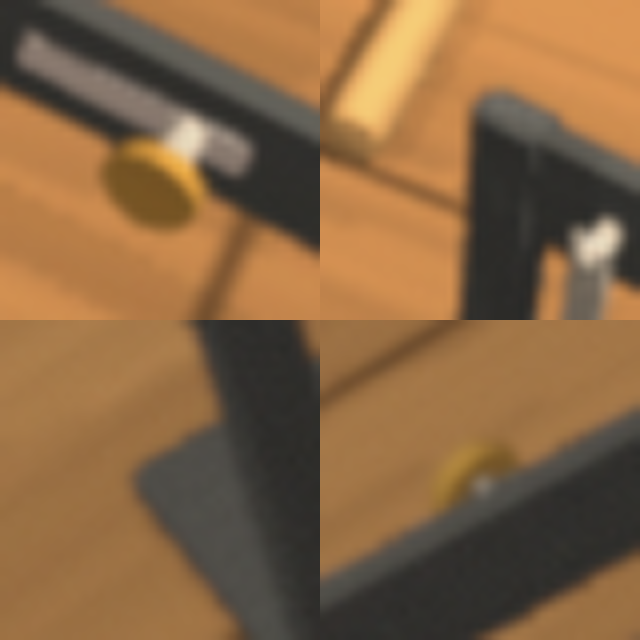

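```bash
cat > fit.py <<'E'
from h import *
from scipy.optimize import least_squares
S={k:np.load(f'pics/{k}0.npz') for k in('scene','side','wrist')}
def proj(k,P):
    s=S[k]; T=np.linalg.inv(s['pose']); q=T[:3,:3]@P+T[:3,3]; q=s['intrinsics']@q; return q[:2]/q[2]
def R(t): return np.array([[np.cos(t),-np.sin(t),0],[np.sin(t),np.cos(t),0],[0,0,1]])
def fit(obs,z0,x0):
    def f(p,ret=0):
        r=[proj(k,np.array([p[0],p[1],z0])+R(p[2])@(np.array(m)/1000))-np.array(u) for k,m,u in obs]
        return np.array(r) if ret else np.ravel(r)
    o=least_squares(f,x0,loss='soft_l1'); return o.x,f(o.x,1)
def ray(k,u):
    s=S[k]; d=s['pose'][:3,:3]@np.linalg.inv(s['intrinsics'])@np.array([*u,1]); return s['pose'][:3,3],d
if __name__=='__main__':
    st=[('scene',(-50,-150,10),(417.9,352.5)),('scene',(-50,150,10),(263.2,251.4)),('side',(50,-150,10),(121.2,358)),('side',(50,150,10),(261.9,264.6)),('side',(-50,-150,10),(92.2,321.8)),('wrist',(-50,150,10),(278.2,130.5))]
    x,r=fit(st,0,[0.6,0.25,3.14]); print('stand',x,np.degrees(x[2])); print(r.round(1))
    d1=lambda u,v:(145+u/8,110+v/8); d3=lambda u,v:(315+u/8,128+v/8)
    pl=[('scene',(-2,45,108),d1(82,162)),('scene',(-2,45,76),d1(100,250)),('scene',(-2,45,60),d1(118,302)),('scene',(-2,-42,108),d1(325,268)),
    ('scene',(-2,-6,60),d1(248,368)),('scene',(-6,20,151),d1(118,65)),('scene',(-6,-20,151),d1(228,115)),('scene',(-6,-20,107),d1(245,245)),
    ('side',(2,45,108),d3(278,148)),('side',(2,45,76),d3(270,240)),('side',(2,45,60),d3(262,292)),('side',(2,-42,108),d3(105,258)),('side',(2,-6,60),d3(172,350)),('side',(6,-20,151),d3(182,100)),('side',(6,-20,107),d3(180,238))]
    p,r=fit(pl,0.012,[0.55,-0.2,3.14]); print('plate',p,np.degrees(p[2])); print(r.round(1).tolist())
    # pin head: front face at 7+? pin_place + ... head x from 26-14 to 26-19
    M=R(x[2]); 
    for k,u,xs in(('scene',(368.75,235.5),.0075),('side',(170.75,242),.012)):
        o,d=ray(k,u); n=M[:,0]; c=np.array([x[0],x[1],0])
        q=o+d*((n@(c+n*xs-o))/(n@d)); print(k,'pinhead in stand',M.T@(q-c))
        # via height 0.13
        q=o+d*((0.13-o[2])/d[2]); print('   at z=.13',M.T@(q-c))
    for u in((352.5,217.6),(381.5,231.75)):
        o,d=ray('scene',u); q=o+d*((n@(c+n*.026-o))/(n@d)); print('win',M.T@(q-c))
E
python3 fit.py
```

```text
stand [0.56837635 0.19273223 3.02902007] 173.55006594040705
[[ 2.5 -0.9]
 [-1.   0.8]
 [-1.1  0.6]
 [ 0.1 -2.6]
 [-2.4 -0.5]
 [-0.9  2.3]]
plate [ 0.51367924 -0.23463431  3.10887185] 178.12523607000986
[[-0.2, -0.1], [0.4, 0.8], [-0.4, -0.0], [0.4, 0.1], [0.5, -0.4], [-1.3, -0.5], [-0.2, -0.6], [1.1, 0.8], [0.5, -0.8], [0.2, 0.2], [0.5, -0.3], [0.5, 0.1], [-0.3, 1.2], [-0.3, -1.4], [-1.7, -0.3]]
scene pinhead in stand [ 0.0075     -0.01116501  0.12880674]
   at z=.13 [ 0.0064889  -0.01135018  0.13      ]
side pinhead in stand [ 0.012      -0.01263233  0.13400558]
   at z=.13 [ 0.00759344 -0.01025023  0.13      ]
win [0.026     0.0254722 0.1280398]
win [ 0.026      -0.02388175  0.12920574]
```

Run:
```python
from h import *
st=ctrl.sense(); print(st['time_s'])
Rd=np.array([[0,1,0],[1,0,0],[0,0,-1.]])
ctrl.reach([0.55,0.11,0.23],Rd)
s=snap('wrist','w1'); print(s['pose'].round(4).tolist()); print(ctrl.sense()['time_s'],ctrl.sense()['eef_pos'])
import cv2
a=cv2.imread('pics/w1.png'); cv2.imwrite('pics/w1b.png',cv2.resize(a,None,fx=1.56,fy=1.56,interpolation=2))
```

```text
0.15
[[1.0, 0.0019, 0.0006, 0.5499], [0.0019, -0.9645, -0.2639, 0.1777], [0.0001, 0.264, -0.9645, 0.3602], [0.0, 0.0, 0.0, 1.0]]
0.725 [0.55004448 0.10988258 0.22994606]
```

View pics/w1b.png

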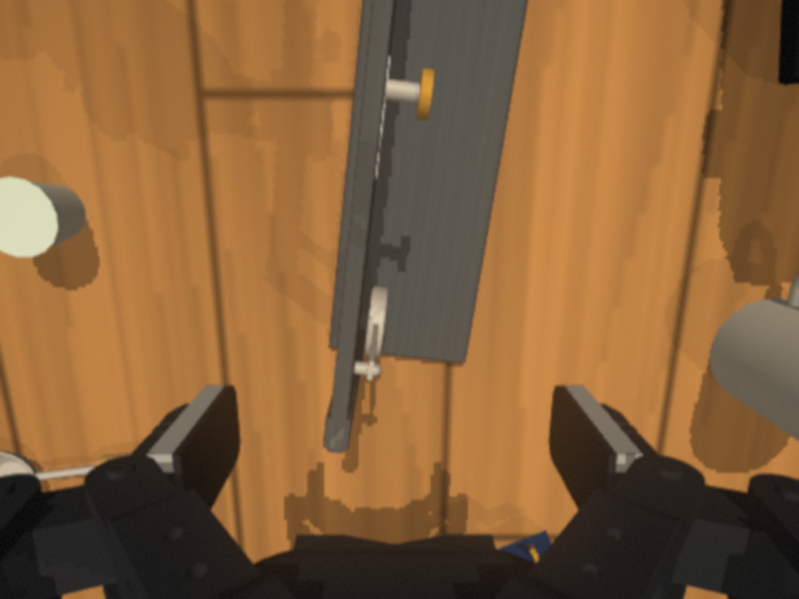

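Run:
```python
from h import *
Rd=np.array([[0,1,0],[1,0,0],[0,0,-1.]])
ctrl.reach([0.55,0.20,0.25],Rd)
s=snap('wrist','w20'); print(s['pose'].round(4).tolist()); print(ctrl.sense()['time_s'],ctrl.sense()['eef_pos'])
import cv2
a=cv2.imread('pics/w20.png'); cv2.imwrite('pics/w2b.png',cv2.resize(a,None,fx=1.56,fy=1.56,interpolation=2))
cv2.imwrite('pics/w2c.png',cv2.resize(a[120:270,200:330],None,fx=4,fy=4,interpolation=2))
```

```text
[[1.0, -0.0003, 0.0015, 0.551], [0.0001, -0.9646, -0.2638, 0.2668], [0.0015, 0.2638, -0.9646, 0.3806], [0.0, 0.0, 0.0, 1.0]]
1.2333 [0.55051059 0.19904882 0.24989066]
```

View pics/w2b.png

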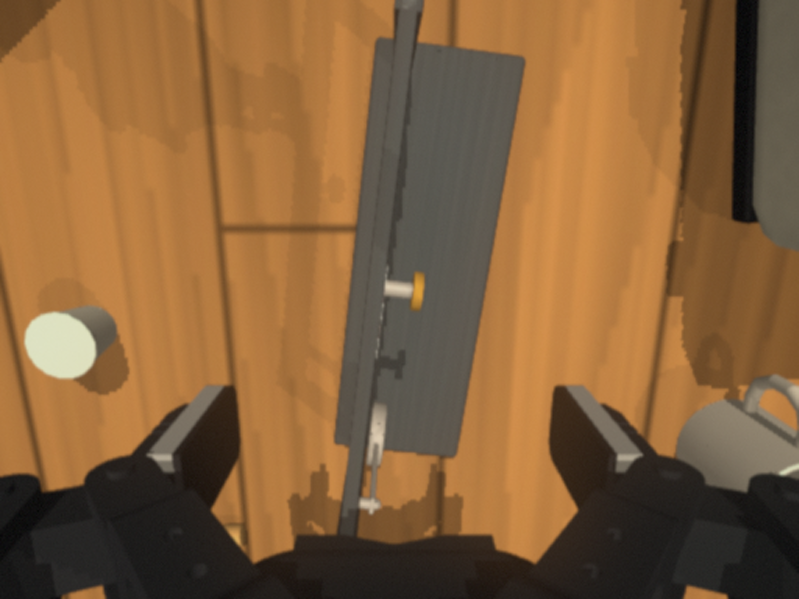

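View pics/w2c.png

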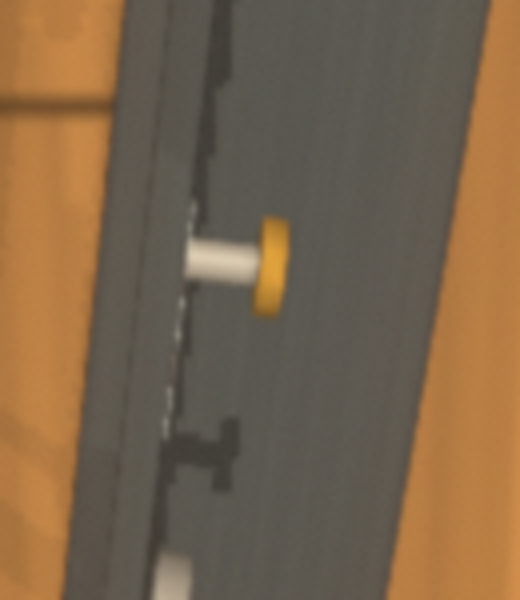

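```bash
cat > fit2.py <<'E'
from fit import *
S['w2']=np.load('pics/w20.npz')
k=1.5605
st=[('w2',(50,-150,10),(378/k,38/k)),('w2',(-50,-150,10),(525/k,58/k)),('w2',(-50,150,10),(457/k,456/k)),('w2',(50,150,10),(335/k,443/k))]
x,r=fit(st,0,[0.6,0.25,3.14]); print('stand',x,np.degrees(x[2])); print(r.round(1).tolist())
M=R(x[2]);c=np.array([x[0],x[1],0])
for u in((187,258),(257,263),(272,267)):
    o,d=ray('w2',(200+u[0]/4,120+u[1]/4)); q=o+d*((.132-o[2])/d[2]); print(q,M.T@(q-c))
# bar top front edge z=.145
for u in((195,200),(150,560)):
    o,d=ray('w2',(200+u[0]/4,120+u[1]/4)); q=o+d*((.145-o[2])/d[2]); print('bar',q,M.T@(q-c))
E
python3 fit2.py
```

```text
stand [0.57154822 0.19081978 3.01922495] 172.98884701118442
[[-1.0, -1.0], [2.3, -0.5], [0.4, 3.2], [-0.8, 2.9]]
[0.54705949 0.20778714 0.132     ] [ 0.0263767  -0.01385133  0.132     ]
[0.56046607 0.20679949 0.132     ] [ 0.01294981 -0.01450751  0.132     ]
[0.56334989 0.20601001 0.132     ] [ 0.00999119 -0.01407593  0.132     ]
bar [0.54874911 0.22155539 0.145     ] [ 0.0263803  -0.02772287  0.145     ]
bar [0.53985425 0.15093711 0.145     ] [0.0265888  0.04345309 0.145     ]
```

Run:
```python
from h import *
from fit import R
Rd=np.array([[0,1,0],[1,0,0],[0,0,-1.]])
Rg=R(3.109-np.pi)@Rd
ctrl.reach([0.51,-0.05,0.26],Rg)
ctrl.reach([0.5137,-0.2346,0.23],Rg)
s=snap('wrist','w30'); print(ctrl.sense()['time_s'],ctrl.sense()['eef_pos'],ctrl.sense()['joint_pos'])
snap('scene','s3');snap('side','sd3')
a=cv2.imread('pics/w30.png'); cv2.imwrite('pics/w3b.png',cv2.resize(a,None,fx=1.56,fy=1.56,interpolation=2))
a=cv2.imread('pics/s3.png')[70:220,100:280]; cv2.imwrite('pics/s3b.png',cv2.resize(a,None,fx=4,fy=4,interpolation=2))
```

```text
3.05 [ 0.51420315 -0.23268731  0.23031   ] [-5.37797312e-01  3.58711701e-01  2.27689039e-02  1.23503266e+00
  8.58486251e-04  1.06322977e+00]
```

View pics/w3b.png

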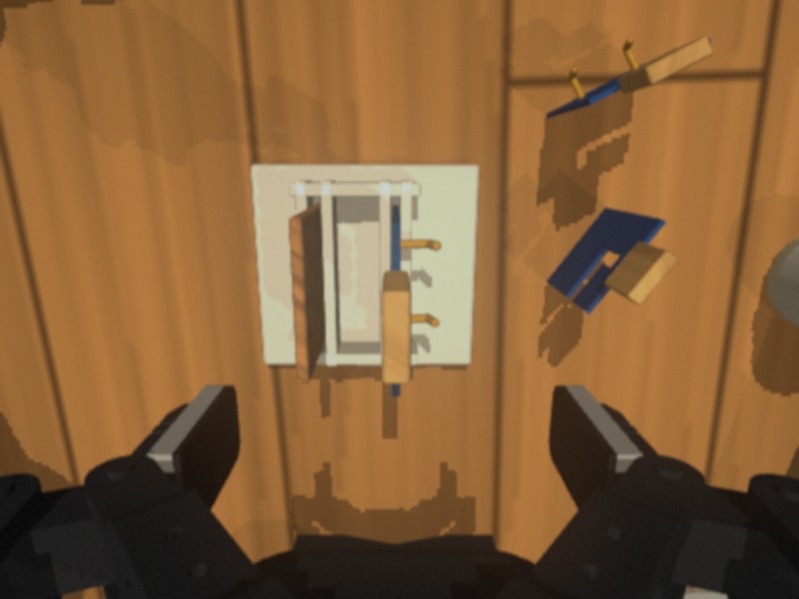

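View pics/s3b.png

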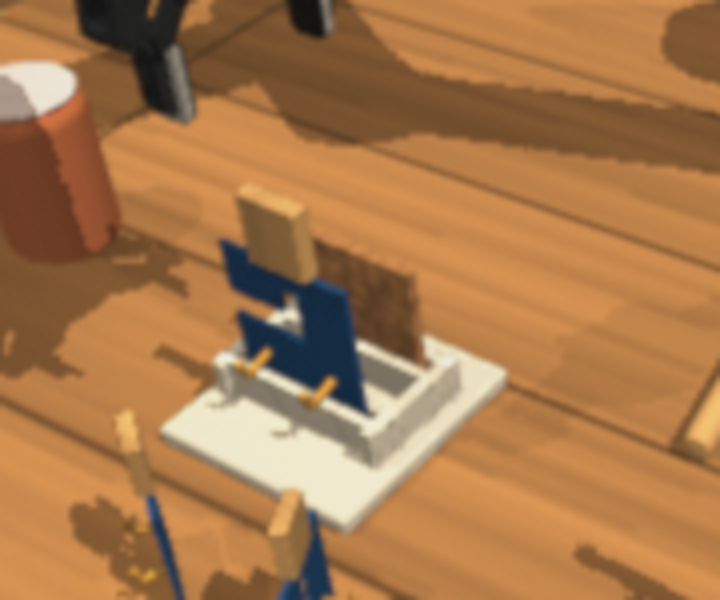

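Run:
```python
from fit import *
S['w3']=np.load('pics/w30.npz'); k=1.5605
for u,z in(((386,382),.163),((409,382),.163),((383,290),.163),((408,290),.163),((397,205),.12),((397,395),.12)):
    o,d=ray('w3',(u[0]/k,u[1]/k)); q=o+d*((z-o[2])/d[2]); print(q.round(4))
p=[0.51368,-0.23463,3.10887]
for m in((6,20,151),(-6,20,151),(6,-20,151),(-6,-20,151),(2,-42,108),(2,45,108)):
    P=np.array([p[0],p[1],.012])+R(p[2])@(np.array(m)/1000); print(m,P.round(4),(proj('w3',P)*k).round())
```

```text
[ 0.5107 -0.2523  0.163 ]
[ 0.5201 -0.2526  0.163 ]
[ 0.5109 -0.2135  0.163 ]
[ 0.5207 -0.2138  0.163 ]
[ 0.5175 -0.1843  0.12  ]
[ 0.5147 -0.2782  0.12  ]
(6, 20, 151) [ 0.507  -0.2544  0.163 ] [377. 387.]
(-6, 20, 151) [ 0.519  -0.2548  0.163 ] [406. 387.]
(6, -20, 151) [ 0.5083 -0.2144  0.163 ] [376. 292.]
(-6, -20, 151) [ 0.5203 -0.2148  0.163 ] [407. 293.]
(2, -42, 108) [ 0.5131 -0.1926  0.12  ] [388. 224.]
(2, 45, 108) [ 0.5102 -0.2795  0.12  ] [388. 398.]
```

Run:
```python
from h import *
from fit import R
Rd=np.array([[0,1,0],[1,0,0],[0,0,-1.]])
Rg=R(3.109-np.pi)@Rd
print(ctrl.servo_line([0.5147,-0.234,0.135],Rg,vel=0.12,max_force=10))
print(ctrl.sense()['eef_pos'])
f0=ctrl.sense()['contact_force']
ctrl.grasp(); ctrl.dwell(0.2)
s=ctrl.sense(); print(s['opening'],s['contact_force']-f0,s['ft_torque'],s['eef_pos'],s['time_s'])
snap('scene','s4');snap('side','sd4')
a=cv2.imread('pics/s4.png')[70:220,120:260]; b=cv2.imread('pics/sd4.png')[70:220,280:420]; cv2.imwrite('pics/g4.png',cv2.resize(np.hstack([a,b]),None,fx=2.8,fy=2.8,interpolation=2))
```

```text
False
[ 0.51525379 -0.2341989   0.13580377]
0.011572075555743546 [-0.62215715 -0.36863399  1.49429869] [0.03628706 0.05347573 0.05546348] [ 0.51483289 -0.23413606  0.13521288] 4.9583
```

View pics/g4.png

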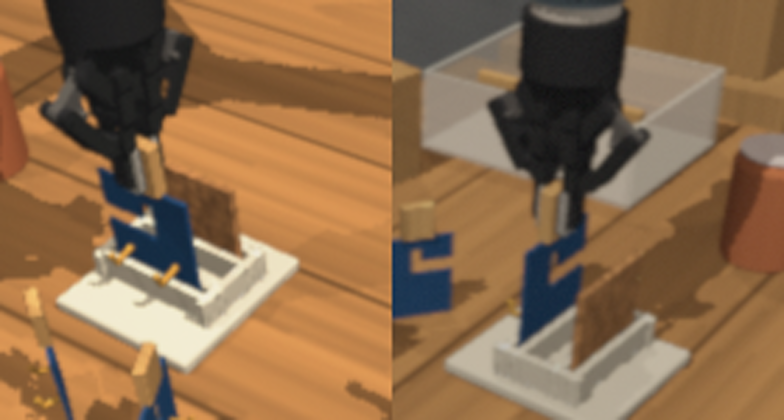

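Run:
```python
from h import *
from fit import R
Rd=np.array([[0,1,0],[1,0,0],[0,0,-1.]])
Rg=R(3.109-np.pi)@Rd
p=ctrl.sense()['eef_pos']
print(ctrl.servo_line([p[0],p[1],0.17],Rg,vel=0.08,max_force=15)); print(ctrl.sense()['contact_force'])
ctrl.servo_line([p[0],p[1],0.25],Rg,vel=0.15)
ctrl.dwell(.2)
s=ctrl.sense(); print(s['opening'],s['contact_force'],s['ft_torque'],s['eef_pos'],s['time_s'])
snap('scene','s50');snap('side','sd50')
a=cv2.imread('pics/s50.png')[40:190,120:260]; b=cv2.imread('pics/sd50.png')[40:190,280:420]; cv2.imwrite('pics/g5.png',cv2.resize(np.hstack([a,b]),None,fx=2.8,fy=2.8,interpolation=2))
```

```text
False
[ 0.14210983  0.49448139 -2.93814328]
0.011307113104310484 [ 0.40787024 -0.35578144 -3.42338096] [ 0.04156505 -0.06242305  0.0024597 ] [ 0.51408791 -0.2336694   0.24852322] 6.5333
```

View pics/g5.png

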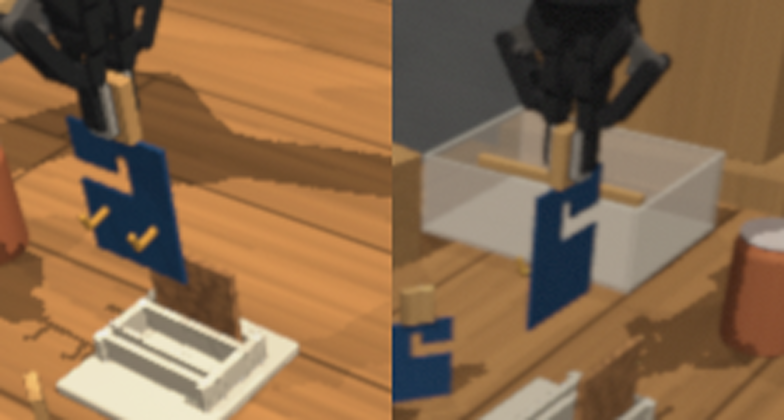

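Run:
```python
from h import *
a=cv2.imread('pics/s50.png')[75:147,140:190]; b=cv2.imread('pics/sd50.png')[80:160,320:362]
cv2.imwrite('pics/g5a.png',cv2.resize(a,None,fx=8,fy=8,interpolation=2));cv2.imwrite('pics/g5b.png',cv2.resize(b,None,fx=7.5,fy=7.5,interpolation=2))
```

```text
(no output)
```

View pics/g5a.png

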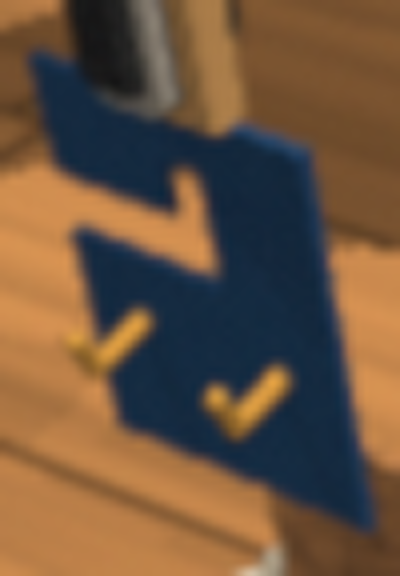

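View pics/g5b.png

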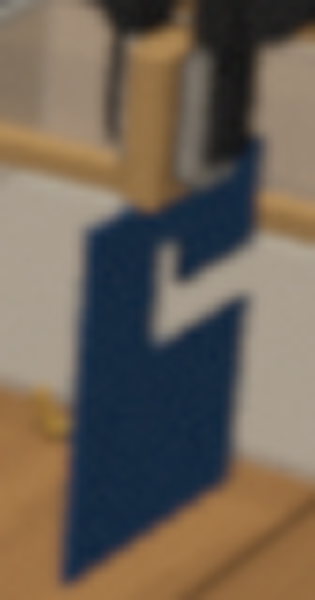

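```bash
cat > fit3.py <<'E'
from fit import *
from scipy.spatial.transform import Rotation as Ro
S['s']=np.load('pics/s50.npz');S['d']=np.load('pics/sd50.npz')
a=lambda u,v:(140+u/8,75+v/8); b=lambda u,v:(320+u/7.5,80+v/7.5)
ob=[('s',(-2,45,108),a(33,52)),('s',(-2,45,76),a(55,165)),('s',(-2,45,60),a(75,228)),('s',(-2,45,0),a(122,425)),('s',(-2,-42,0),a(362,530)),('s',(-2,-42,108),a(302,152)),('s',(-2,-6,60),a(220,277)),('s',(-2,6,76),a(175,213)),
('d',(2,45,108),b(262,140)),('d',(2,45,76),b(248,240)),('d',(2,45,60),b(247,297)),('d',(2,45,0),b(228,475)),('d',(2,-42,0),b(65,582)),('d',(2,-42,108),b(90,235)),('d',(2,-6,60),b(155,345)),('d',(2,6,76),b(180,280))]
def f(p):
    M=R(3.109)@Ro.from_rotvec(p[3:]).as_matrix()
    return np.ravel([proj(k,p[:3]+M@(np.array(m)/1e3))-u for k,m,u in ob])
o=least_squares(f,[.514,-.234,.12,0,0,0],loss='soft_l1')
print(o.x[:3],np.degrees(o.x[3:])); print(f(o.x).reshape(-1,2).round(1).tolist())
E
python3 fit3.py
```

```text
[ 0.51370174 -0.23372453  0.12611991] [-0.02855342  0.21764629 -0.32271903]
[[-0.3, -0.1], [0.5, 0.6], [-0.4, -0.3], [-0.4, -0.3], [0.7, 0.2], [0.1, 0.1], [0.3, 1.2], [-0.1, 0.2], [0.5, -1.0], [0.8, -0.1], [0.1, -0.8], [-0.0, 0.2], [-0.2, 0.3], [0.3, -1.0], [-0.5, 0.5], [-0.0, 0.3]]
```

```bash
cat > st.py <<'E'
from h import *
from fit import R
Rd=np.array([[0,1,0],[1,0,0],[0,0,-1.]])
yaw=3.023
Rs=R(yaw+0.006-np.pi)@Rd
ex=R(yaw)[:,0]; ey=R(yaw)[:,1]   # stand axes in world
P=np.array([0.5517,0.2063,0.130])
def tcp(sx,sy,sz):  # seat offset from pin (stand axes) -> TCP
    q=P+ex*sx+ey*sy; return [q[0],q[1],0.130+sz-0.088+0.1224]
def off():
    s=ctrl.sense(); d=s['eef_pos']-np.array(tcp(0,0,0)); return np.array([d@ex,d@ey,d[2]])*1000
def rep(t=''):
    s=ctrl.sense(); print(t,off().round(2),s['contact_force'].round(2),s['ft_torque'].round(3),round(s['time_s'],2))
E
python3 - <<'E'
from st import *
p=ctrl.sense()['eef_pos']
ctrl.servo_line([p[0],p[1],0.30],vel=0.25)
a=tcp(-.010,-.068,.020); a[2]=0.30
ctrl.reach(a,Rs); rep('above')
b=tcp(-.010,-.068,.0215)
print(ctrl.servo_line(b,Rs,vel=0.12,max_force=5)); ctrl.dwell(.2); rep('down')
snap('scene','s60');snap('side','sd60');snap('wrist','w60')
a=cv2.imread('pics/s60.png')[120:270,330:480]; b=cv2.imread('pics/sd60.png')[180:330,80:230]; cv2.imwrite('pics/g6.png',cv2.resize(np.hstack([a,b]),None,fx=2.66,fy=2.66,interpolation=2))
E
```

```text
above [-10.56 -66.89 135.5 ] [-0.53  0.26 -2.15] [ 0.019 -0.023  0.002] 8.83
False
down [-10.49 -68.28  22.39] [ 0.   -0.88 -3.07] [-0.038  0.03  -0.043] 10.13
```

View pics/g6.png

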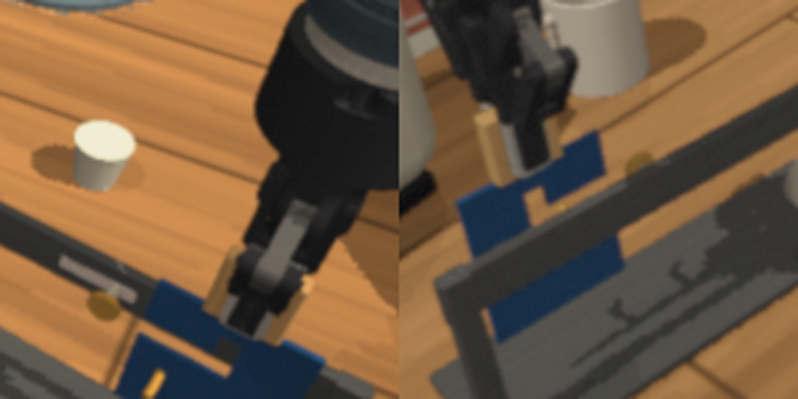

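View pics/w60.png

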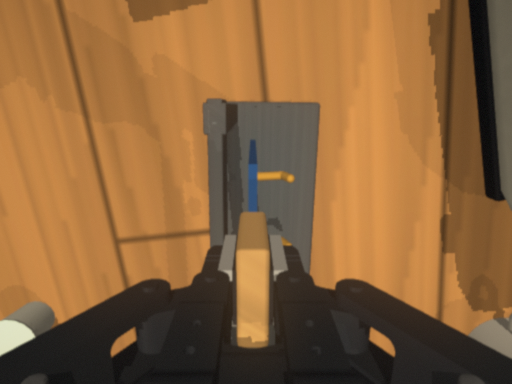

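Run:
```python
from st import *
ctrl.servo_line(tcp(-.002,-.068,.0205),Rs,vel=0.03,max_force=4); ctrl.dwell(.2);rep()
h=ctrl.servo_line(tcp(.010,-.068,.0205),Rs,vel=0.015,max_force=3); rep(h)
ctrl.dwell(.1); rep()
```

```text
[ -2.12 -68.01  20.55] [ 0.29 -0.08 -3.47] [0.053 0.044 0.047] 10.9
True [  3.57 -67.82  19.9 ] [ 2.86  0.27 -1.13] [ 0.078 -0.748 -0.101] 11.41
 [  3.58 -67.68  19.31] [ 3.15  0.05 -0.64] [ 0.085 -0.892 -0.15 ] 11.51
```

Run:
```python
from st import *
ctrl.servo_line(tcp(-.0013,-.068,.020),Rs,vel=0.02); ctrl.dwell(.2);rep()
h=ctrl.servo_line(tcp(-.0013,-.028,.020),Rs,vel=0.03,max_force=3); rep(h)
snap('scene','s70');snap('side','sd70')
a=cv2.imread('pics/s70.png')[150:270,310:430]; b=cv2.imread('pics/sd70.png')[180:300,110:230]; cv2.imwrite('pics/g7.png',cv2.resize(np.hstack([a,b]),None,fx=3.3,fy=3.3,interpolation=2))
```

```text
[ -1.03 -67.95  19.83] [ 1.43 -0.11 -2.91] [-0.008  0.009  0.063] 12.18
False [ -1.29 -28.18  20.01] [-0.26 -0.18 -3.2 ] [0.032 0.051 0.027] 13.66
```

View pics/g7.png

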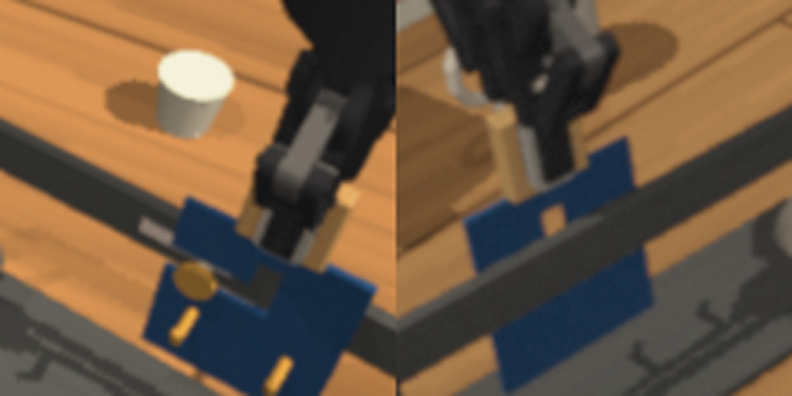

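The plate is behind the head and the pin is inside the throat (head at about (195,280) in the left crop). I'll slide on to the end wall by feel.

Run:
```python
from st import *
rep()
h=ctrl.servo_line(tcp(-.0013,.012,.020),Rs,vel=0.02,max_force=3); rep(h)
ctrl.dwell(.15); rep()
snap('scene','s80');snap('side','sd80')
a=cv2.imread('pics/s80.png')[150:270,310:430]; b=cv2.imread('pics/sd80.png')[180:300,110:230]; cv2.imwrite('pics/g8.png',cv2.resize(np.hstack([a,b]),None,fx=3.3,fy=3.3,interpolation=2))
```

```text
[ -1.27 -28.16  19.97] [-0.    1.15 -3.15] [-0.008  0.037 -0.027] 13.76
True [-0.89  1.83 19.24] [ 1.02  2.55 -2.45] [ 0.555 -0.253 -0.06 ] 15.15
 [-0.27  1.83 18.33] [ 1.48  2.53 -2.5 ] [ 0.705 -0.354 -0.018] 15.3
```

View pics/g8.png

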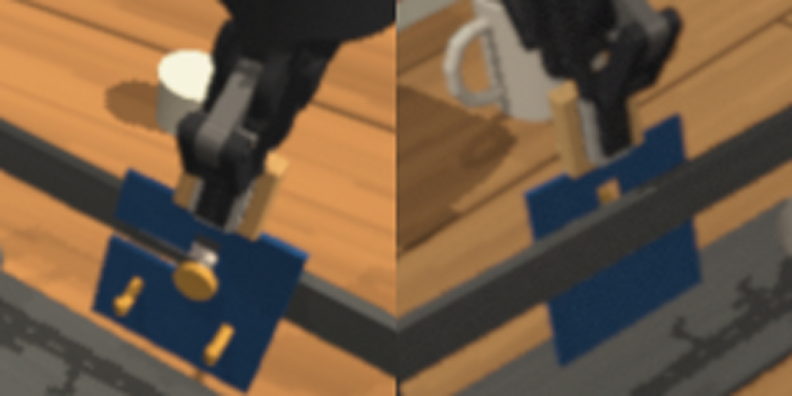

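Run:
```python
from st import *
ctrl.servo_line(tcp(-.0013,-.0002,.020),Rs,vel=0.01); ctrl.dwell(.2);rep()
h=ctrl.servo_line(tcp(-.0013,-.0002,.004),Rs,vel=0.025,max_force=3); rep(h)
if not h:
    ctrl.dwell(.15); rep()
    h=ctrl.servo_line(tcp(-.0013,-.0002,-.006),Rs,vel=0.01,max_force=2.5); rep(h)
ctrl.dwell(.15); rep()
snap('scene','s90');snap('side','sd90')
a=cv2.imread('pics/s90.png')[150:270,310:430]; b=cv2.imread('pics/sd90.png')[180:300,110:230]; cv2.imwrite('pics/g9.png',cv2.resize(np.hstack([a,b]),None,fx=3.3,fy=3.3,interpolation=2))
```

```text
[-1.21 -0.03 19.93] [ 0.55 -0.4  -2.4 ] [-0.009  0.027  0.013] 16.1
False [-1.34 -0.21  4.06] [-0.06 -0.38 -2.93] [0.013 0.023 0.061] 16.89
 [-1.47 -0.3   4.23] [-0.29  0.16 -3.2 ] [ 0.007  0.015 -0.041] 17.04
True [-1.36 -0.24  0.29] [-0.07  0.22  5.1 ] [ 0.036 -0.133  0.023] 17.57
 [-1.34 -0.24  0.24] [0.6  0.04 6.6 ] [ 0.038 -0.139  0.041] 17.72
```

View pics/g9.png

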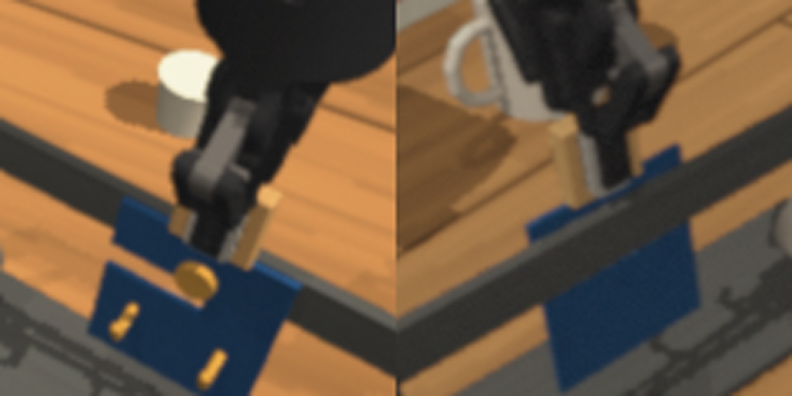

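Run:
```python
from st import *
p=np.array(tcp(-.0013,-.0002,.0005))
ctrl.servo_line(p,Rs,vel=0.01); ctrl.dwell(.2); rep()
ctrl.ungrasp(); ctrl.dwell(.3); rep()
snap('scene','s100');snap('side','sd100')
a=cv2.imread('pics/s100.png')[150:270,310:430]; b=cv2.imread('pics/sd100.png')[180:300,110:230]; cv2.imwrite('pics/g10.png',cv2.resize(np.hstack([a,b]),None,fx=3.3,fy=3.3,interpolation=2))
```

```text
[-1.37 -0.22  0.48] [ 0.66 -0.09  0.54] [ 0.051 -0.14   0.011] 18.38
 [-1.32 -0.19  0.52] [ 0.46  0.41 -0.87] [ 0.007 -0.035 -0.024] 19.39
```

View pics/g10.png

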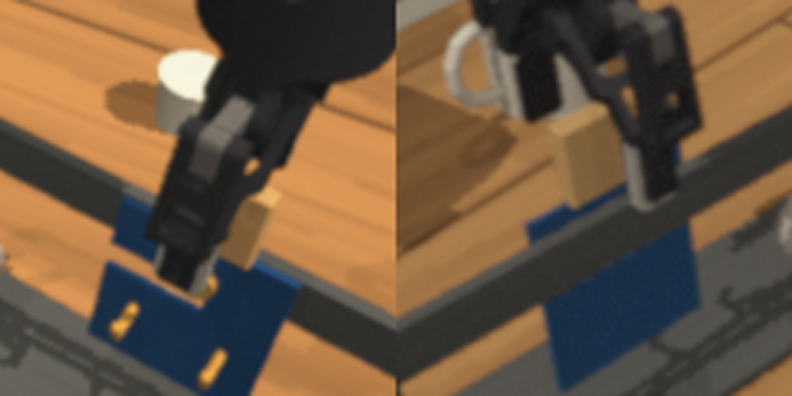

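The plate stayed put after release. I'll retreat straight up and check it.

Run:
```python
from st import *
p=ctrl.sense()['eef_pos']
print(ctrl.servo_line([p[0],p[1],p[2]+.15],vel=0.15,max_force=6)); ctrl.dwell(.5); rep()
snap('scene','s110');snap('side','sd110');snap('scene','s111')
a=cv2.imread('pics/s110.png')[170:260,325:415]; b=cv2.imread('pics/sd110.png')[205:295,125:215]; cv2.imwrite('pics/g11.png',cv2.resize(np.hstack([a,b]),None,fx=4.4,fy=4.4,interpolation=2))
x=cv2.imread('pics/s111.png').astype(int)[180:,300:];y=cv2.imread('pics/s110.png').astype(int)[180:,300:];print(abs(x-y).max())
```

```text
False
 [ -1.3   -0.17 150.41] [0.39 0.63 0.24] [0.054 0.028 0.019] 21.14
4
```

View pics/g11.png

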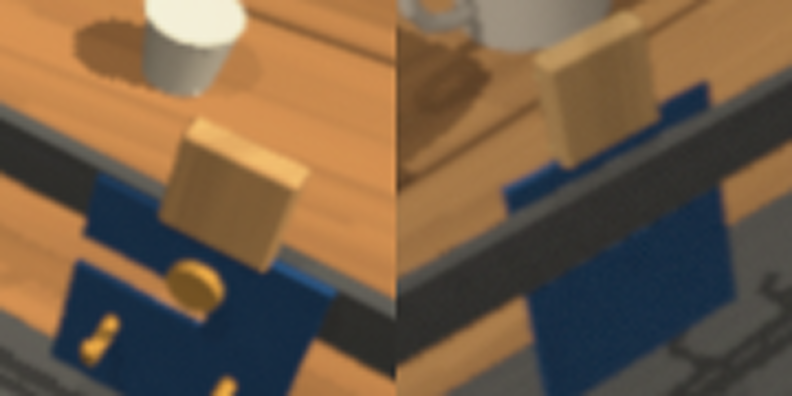

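View pics/s110.png

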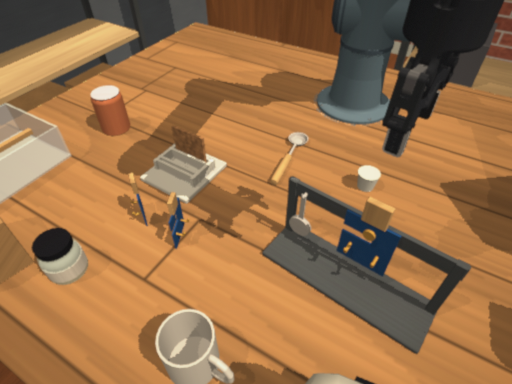

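Run:
```python
from fit import *
from st import P,ex,ey
from scipy.spatial.transform import Rotation as Ro
S['s']=np.load('pics/s110.npz');S['d']=np.load('pics/sd110.npz')
a=lambda u,v:(325+u/4.4,170+v/4.4); b=lambda u,v:(125+(u-396)/4.4,205+v/4.4)
ob=[('s',(-2,45,108),a(97,173)),('s',(-2,45,76),a(83,236)),('s',(-2,45,60),a(78,260)),('s',(-2,-42,108),a(331,293)),('s',(-6,20,107),a(160,218)),('s',(-6,-20,107),a(265,272)),('s',(-6,-20,151),a(300,190)),
('d',(2,45,108),b(710,83)),('d',(2,45,0),b(736,300)),('d',(2,-42,108),b(505,190)),('d',(6,20,107),b(660,118)),('d',(6,-20,107),b(570,166)),('d',(6,-20,151),b(550,80))]
def f(p):
    M=R(3.023)@Ro.from_rotvec(p[3:]).as_matrix()
    return np.ravel([proj(k,p[:3]+M@(np.array(m)/1e3))-u for k,m,u in ob])
o=least_squares(f,[.55,.206,.042,0,0,0],loss='soft_l1')
M=R(3.023)@Ro.from_rotvec(o.x[3:]).as_matrix()
seat=o.x[:3]+M@[0,0,.088]; d=seat-P
print(o.x[:3],np.degrees(o.x[3:]),'seat-pin mm',d@ex*1e3,d@ey*1e3,d[2]*1e3); print(f(o.x).reshape(-1,2).round(1).tolist())
```

```text
[0.55177731 0.20628129 0.04151166] [-0.32193422  0.00500246 -0.14106504] seat-pin mm -0.07068645151571253 0.5038742052610903 -0.4897312914489693
[[0.3, 0.7], [0.1, -0.6], [-0.4, 0.1], [0.6, 0.4], [-0.7, -0.1], [0.1, 0.1], [-0.2, -0.8], [0.1, -0.0], [0.1, -0.3], [0.1, 0.4], [0.3, 0.4], [-0.7, 0.9], [-0.2, -2.6]]
```

Upright within 0.4°, seat within 0.6 mm of the pin on every axis. I'll hand it in.

Run:
```python
from h import *
ctrl.finish_job(); print(ctrl.sense()['time_s'])
```

```text
the job is handed in; nothing more can be done
the job is handed in; nothing more can be done
```

The plate is hanging on the brass-headed pin, hooks to the front, and I handed the job in at about 21 s of the 53 s.

- **What I did:** I lifted the plate straight out of the rack and touched it lightly to the bar to find the depth. From there I slid the throat along the pin until the end wall stopped it, backed off 2 mm, and lowered it until it rested on the pin. Then I eased off, opened the fingers and went straight up.
- **Forces:** The largest change I read was about 10 N, as the plate came to rest on the pin; the touches on the bar and end wall were about 3 N.
- **Last checks:** A fit to the final pictures puts the seat point within 0.6 mm of my estimated pin position on all three axes. The tilt is about 0.3°, and the plate was still. The gripper was well clear, reading about zero force, and by eye the other things had not moved.
- **What disagreed:** The wrist camera put points about 2 mm further in x than the scene and side cameras. The lifted plate agreed with the scene and side cameras, so I used those. The bar touch came 1.4 mm earlier than they predicted, so I shifted the path by 1.3 mm. The end wall came where expected, to within 0.2 mm.

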